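Lock a graphics card into the test fixture

ROBOT

A 6-joint arm with a two-finger parallel gripper is mounted at the origin on the work surface. World frame = base frame: x ahead of the robot, y to its left, z up, the work surface at z = 0. Lengths are in m, angles in rad, forces in N, time in s.
With the tool pointing down it reaches from about 0.3 to 0.875 m from the base axis. Payload 6.4 kg.
Tool frame: the origin (TCP) lies between the finger pads; the fingertips stand ctrl.tip_extent ahead of it and the grasp point (between the pads) is the TCP (ctrl.tip_extent is the distance from the TCP to the fingertips, in m); z points along the fingers, y is the line along which they close (so a half turn about z gives the same grasp; the last joint's range is limited). The gripper opens to 85 mm and grips with 20 to 120 N. Pads are 22 mm wide; open, the fingers measure 114 mm over their backs; the gripper's body (76 mm by 85 mm) begins 54 mm behind the grasp point. The pads swing forward as they close: fully open they stand 13 mm farther back than shut.
Start: joints at [0.957, 0.181, 1.607, -0, 1.354, -0.206], TCP at [0.228, 0.528, 0.25] pointing down, gripper open.
Joint ranges: [-2.99, 2.99], [-0.89, 2.07], [0.3, 2.58], [-1.14, 4.28], [0, 2.63], [-3.12, 3.12]. Speed limits (rad/s): [2.57, 2.57, 3.01, 3.14, 3.14, 3.14].

INTERFACE

Orientations are given as a unit quaternion [w, x, y, z].
In Python, from bench import ctrl gives the robot as it stands.
- The arm moves only by the tool send_rows, never from a script. Its arguments are lists of equal length, an entry for each row: "dr": the turn, a rotation vector about the tool's x, y, z in units of 6 degrees (1.0 is 6 degrees), a list of three; "xyz": the shift along the tool's x, y, z in cm, a list of three; "jaw": the opening in per cent of the stroke, from 0 (shut) to 100 (fully open). In form: {"dr": [[wx, wy, wz], ...], "xyz": [[dx, dy, dz], ...], "jaw": [jaw, ...]}. A call has exactly 8 rows; each row is the pose to reach, as a shift and turn from the pose commanded when the call began, along the tool's axes at that moment; what a row does not reach only later rows make up. A row lasts 1/8 s, in which the tool goes at most 62.5 mm and 10.7 degrees, less where a joint would pass 70% of its speed; a pose out of reach is approached as far as the arm can. A call with a gripper value outside its range is refused whole. The fingers move at their own pace and stop on an object; the grip force is fixed at half the most. Time passes only in rows, so rows that repeat a pose let the fingers close, or fill a call up. It gives the time, the measured TCP pose, the force, the opening and the grip force at its end, in the units of the state.
- ctrl.get_obs(): the state, without advancing time (a new reading comes with each control period).
- ctrl.camera(name): name is "scene" or "top" or "wrist"; returns the picture (400x640x3 uint8, red, green, blue); there is no depth.
- ctrl.calibration(name): a dict with "camera_matrix" (3x3 intrinsics, pixels), "world_from_camera" (4x4, takes a point from camera to world coordinates). Camera axes: x right, y up, looking along -z (the intrinsics and any distortion apply to the point x, -y, -z); pixel columns grow to the right and rows downward; lengths in m; the calibration is good to about 2 mm. The wrist camera is an equidistant fisheye: a pixel r from the principal point sees the ray r / f radians off the axis. A picture is of the moment at which its call begins: read the wrist's pose just before it. calibration takes no time and is no camera call; for the wrist camera it gives the pose at the moment of the call.
- ctrl.hand_in(): hands the job in; it is judged then, once.
The state is a dict: "time_s": time; "q": joint angles; "dq": joint speeds; "joint_efforts": joint torques, N m; "eef_pos": TCP position; "eef_rot": TCP orientation; "wrist_force": force on the tool from outside, world axes, zero at the start; "torque": the same for the moment, N m; "opening": opening from 0.0 (shut) to 1.0 (fully open); "grasp_force": force on a finger pad.
Only numpy, scipy, OpenCV 4.12 (cv2) and the standard library are available. Lean on these libraries where they do the work, as an engineer would, in place of code of your own. Each camera call takes 0.05 s, during which the arm holds its last target. There are 200 camera calls.

TASK

Push the green graphics card by its steel bracket along the test fixture until its far edge is fully home against the cream contact block, then push both red levers over, so that they snap inwards and lock it. Only push with the fingers: the card stays flat on the fixture and is not lifted. Leave the other things on the bench where they are, and finish clear of everything.

Things in the scene. Friction and masses are not known exactly. Their poses are not given: they have to be found in the camera images.
- fixture: Card test fixture, fixed to the bench. Base plate 10 mm thick, x -135 to +125 mm, y +-75 mm; cream contact block across its far end; guide rails with inner faces at y = +-58 mm, tops 20 mm above the bench; outside each a lever bracket, to y = +-113 mm, 42 mm high. Origin on the bench; x points from the open end (nearest the robot) to the contact block, y left, z up.
- stop_face (a point): The contact block's face that the card's far edge butts against: its middle, at fixture (100, 0, 14) mm; axes as the fixture's. The block rises 36 mm above the bench.
- card_edge (a point): Middle of the card's far (gold-contact) edge, at its top, 4 mm above the underside; x points along the card to this edge, z up. Home, it coincides with stop_face; it starts 30 to 55 mm short. The card: loose green board 160 x 110 x 4 mm, about 0.45 kg, flat on the base plate between the rails (3 mm play each side), with a black fan cooler 80 x 66 mm, top 28 mm above the underside.
- card_bracket (a point): Middle of the near face of the card's upright steel bracket, 164 mm before card_edge. The bracket is 110 mm wide, 4 mm thick, and spans from 16 mm below to 16 mm above this point. Pushing on it towards the contact block slides the card (a few newtons).
- lever_left (a joint): Left lever's angle: 0 = open, as it starts (handle leans outwards); 0.96 = end of swing (handle leans in over the card, rubber foot down); with the card under the foot it rests near 0.93. A spring holds it at either end and snaps it on once past the middle (0.48, handle upright); about 2 N near the tip moves it. Hinge along fixture x, through fixture (30, 78, 35) mm.
- lever_left_tip (a point): Centre of the rounded end of the left lever's red handle, 85 mm from the hinge axis. The red grip is 18 mm thick and 40 mm long. Open, the tip is at fixture (30, 117, 110) mm; it is pushed over towards fixture -y, and closed it is at (30, 39, 110) mm; upright its height is 120 mm. Its axes turn with the lever.
- lever_right (a joint): Right lever's angle: 0 = open, as it starts (handle leans outwards); 0.96 = end of swing (handle leans in over the card, rubber foot down); with the card under the foot it rests near 0.93. A spring holds it at either end and snaps it on once past the middle (0.48, handle upright); about 2 N near the tip moves it. Hinge along fixture x, through fixture (30, -78, 35) mm.
- lever_right_tip (a point): Centre of the rounded end of the right lever's red handle, 85 mm from the hinge axis. The red grip is 18 mm thick and 40 mm long. Open, the tip is at fixture (30, -117, 110) mm; it is pushed over towards fixture +y, and closed it is at (30, -39, 110) mm; upright its height is 120 mm. Its axes turn with the lever.
- screwdriver: Bystander: loose screwdriver with red handle, about 190 mm long, lying left of the fixture near its open end; origin under its middle.
- heatsink: Bystander: loose finned aluminium heat sink 45 x 45 x 34 mm, right of the fixture near its open end; origin at the centre of its underside.
- bottle: Bystander: clear bottle with blue cap, 52 mm across, 140 mm tall, beyond the fixture; origin at the centre of its underside.
- jar: Bystander: amber jar with black lid, 60 mm across, 70 mm tall, beyond the fixture; origin at the centre of its underside.
- tape: Bystander: yellow ring of tape 84 mm across, 20 mm high, beyond the fixture to the right; origin at the centre of its underside.
- drive: Bystander: hard drive 147 x 102 x 26 mm, on the bench to the right; origin at the centre of its underside.
Mind the look-alikes: they are no part of the job. Of the things like the part that bears card_edge, leave any that is pink; of the rest the larger one is meant.

How it is judged:
On the way, in this order (a step that is already met when the one before it is completed fails the run):
1. the card's far edge is home against the contact block (x of card_edge in the frame of stop_face between -0.004 and 0.004 m and y of card_edge in the frame of stop_face between -0.008 and 0.008 m and z of card_edge in the frame of stop_face below 0.004 m), for 0.2 s.
2. both levers have snapped over onto the card (value of joint each of lever_left, lever_right above 0.85 rad), for 0.2 s.
At the end, for the whole second after the job is handed in: The card lies flat with its far edge within 4 mm of the contact block, both levers are over and snapped shut (beyond 0.85 rad), and all is at rest (all of step 1 and all of step 2 and linear speed of card below 0.02 m/s and angle between card_edge's own z axis and vertical below 0.06 rad); the robot touches nothing.
It fails at once if a lever is thrown over before the card is home (more than 8 mm short) (x of card_edge in the frame of stop_face below -0.008 m and value of joint any of lever_left, lever_right above 0.72 rad).
It fails at once if the card is lifted (by 15 mm) or tipped (by 0.2 rad) (z of card_edge in the frame of stop_face above 0.015 m or z of card_bracket in the frame of stop_face above 0.027 m or angle between card_edge's own z axis and vertical above 0.2 rad).
It fails at once if another thing on the bench is moved by more than 30 mm (distance of any of screwdriver, heatsink, bottle, jar, tape, drive from where it was at the start of the episode above 0.03 m).
It also fails if it takes over 54 s, if anything falls off the work surface, if the arm or the gripper's body presses on something with over 40 N, if the wrist force passes 120 N, or if a joint passes its speed limit or range.

## Working session

There is one attempt and no reset: what is moved stays moved. The work goes in short steps, Python scripts to look and compute and a tool call to move; the robot and the scene stay as the last step left them, time stands still between calls to the robot, and variables do not carry over. Pictures are saved under pics/ and viewed, at most 10 in all, crops included, and the job is handed in when it is done.

Besides the shell and the picture viewer there is one more tool, called after "Request:" as name(argument=value, ...) on one line, values as JSON. send_rows: Moves the arm, as the interface text tells. Its arguments: {"type":"object","properties":{"dr":{"type":"array","items":{"type":"array","items":{"type":"number"}}},"xyz":{"type":"array","items":{"type":"array","items":{"type":"number"}}},"jaw":{"type":"array","items":{"type":"number"}}},"required":["dr","xyz","jaw"]}

```bash
mkdir -p pics; ls
cat > h.py <<'E'
import numpy as np, cv2
from bench import ctrl
def save(n,f):
    im=ctrl.camera(n); cv2.imwrite(f,im[:,:,::-1]); return im
def ray(n,uv):
    c=ctrl.calibration(n);K=np.array(c["camera_matrix"]);T=np.array(c["world_from_camera"])
    d=np.array([(uv[0]-K[0,2])/K[0,0],-(uv[1]-K[1,2])/K[1,1],-1.])
    return T[:3,3],T[:3,:3]@(d/np.linalg.norm(d))
def onz(n,uv,z):
    o,d=ray(n,uv);return o+d*(z-o[2])/d[2]
def tri(a,ua,b,ub):
    A=np.zeros((3,3));r=np.zeros(3);L=[ray(a,ua),ray(b,ub)]
    for o,d in L:
        P=np.eye(3)-np.outer(d,d);A+=P;r+=P@o
    p=np.linalg.solve(A,r)
    return p,[np.linalg.norm((np.eye(3)-np.outer(d,d))@(p-o)) for o,d in L]
def proj(n,p):
    c=ctrl.calibration(n);K=np.array(c["camera_matrix"]);T=np.linalg.inv(np.array(c["world_from_camera"]))
    q=T[:3,:3]@np.array(p)+T[:3,3];return K[0,2]+K[0,0]*q[0]/-q[2],K[1,2]+K[1,1]*-q[1]/-q[2]
E
python3 - <<'E'
from h import *
for n in("scene","top"):
    save(n,f"pics/{n}0.png"); c=ctrl.calibration(n); print(n,c)
o=ctrl.get_obs();print(o["eef_pos"],o["eef_rot"],ctrl.tip_extent,o["wrist_force"])
E
```

```text
pics
scene {'camera_matrix': array([[440.46745948,   0.        , 321.01803611],
       [  0.        , 440.46745948, 192.81784446],
       [  0.        ,   0.        ,   1.        ]]), 'world_from_camera': array([[ 0.1383345 , -0.83102846,  0.53875344,  1.03035278],
       [ 0.99028866,  0.12367406, -0.06350665, -0.16067689],
       [-0.01385399,  0.54230658,  0.84006645,  0.92009887],
       [ 0.        ,  0.        ,  0.        ,  1.        ]])}
top {'camera_matrix': array([[456.98229724,   0.        , 316.72894075],
       [  0.        , 456.98229724, 201.99085185],
       [  0.        ,   0.        ,   1.        ]]), 'world_from_camera': array([[ 1.06265834e-03,  9.85015952e-01, -1.72459982e-01,
         3.50300801e-01],
       [-9.99999122e-01,  1.18325284e-03,  5.96460219e-04,
        -1.10809870e-01],
       [ 7.91586594e-04,  1.72459196e-01,  9.85016345e-01,
         1.07329600e+00],
       [ 0.00000000e+00,  0.00000000e+00,  0.00000000e+00,
         1.00000000e+00]])}
[0.22774791 0.52746153 0.2494662 ] [-3.04600030e-04  2.02476943e-01  9.79286695e-01 -7.50990027e-04] 0.019 [ 0.63214687 -0.36218288  0.63710838]
```

View pics/scene0.png

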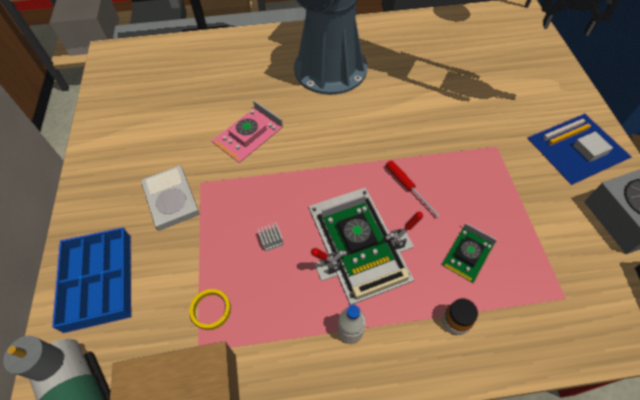

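View pics/top0.png

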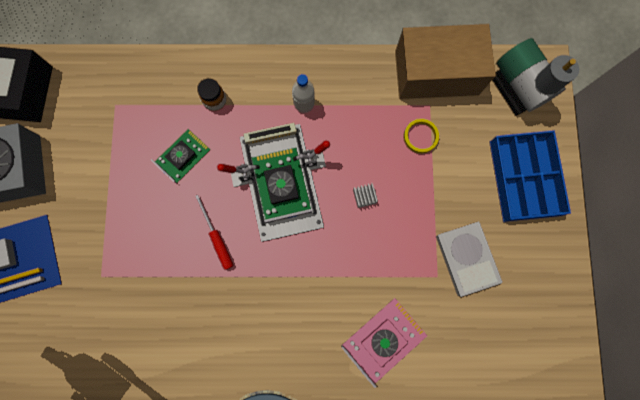

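Candidates in the top view: the green card in the fixture at (281,185), a small green card at (181,156), and a pink one at (384,342). The one in the fixture is meant: it isn't pink and it is the larger of the two green ones. I'll confirm it in a crop.

Run:
```python
import cv2,numpy as np
t=cv2.imread("pics/top0.png")[115:250,150:340]; s=cv2.imread("pics/scene0.png")[180:310,290:440]
cv2.imwrite("pics/ct.png",cv2.resize(t,None,fx=4,fy=4,interpolation=cv2.INTER_CUBIC))
cv2.imwrite("pics/cs.png",cv2.resize(s,None,fx=4.5,fy=4.5,interpolation=cv2.INTER_CUBIC))
```

```text
(no output)
```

View pics/ct.png

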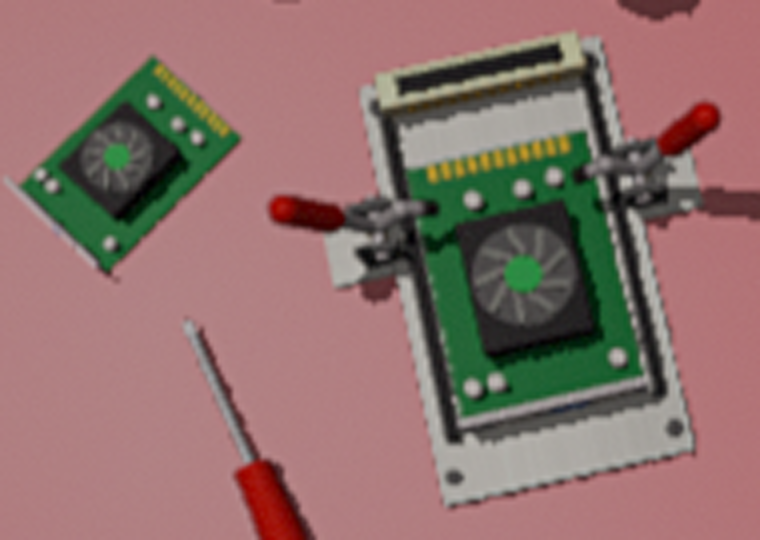

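View pics/cs.png

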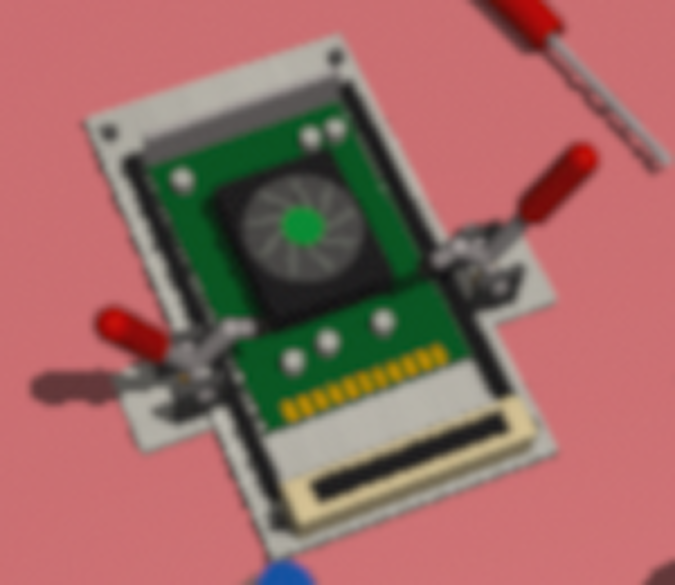

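The crop shows the large green card between the rails. The bracket is at crop (460–650, 420–380) and the lever tips are at (283,209) and (707,115). Next I'll triangulate the plate corners, lever tips and bracket.

```bash
cat > m.py <<'E'
from h import *
T=lambda u,v:((u+.5)/4-.5+150,(v+.5)/4-.5+115)
S=lambda u,v:((u+.5)/4.5-.5+290,(v+.5)/4.5-.5+180)
P=dict(NL=((447,507),(338,35),(-135,75,10)),NR=((693,452),(85,122),(-135,-75,10)),FR=((603,38),(272,560),(125,-75,10)),FL=((361,86),(556,455),(125,75,10)),
 tipL=((283,209),(584,157),(30,117,110)),tipR=((707,115),(112,322),(30,-117,110)))
F=[];W=[]
for k,(a,b,f) in P.items():
    p,e=tri("top",T(*a),"scene",S(*b));F.append(f);W.append(p);print(k,(p*1e3).round(1),np.round(np.array(e)*1e3,1))
F=np.array(F)/1e3;W=np.array(W)
f=F[:,:2];w=W[:,:2];fc=f-f.mean(0);wc=w-w.mean(0)
th=np.arctan2((fc[:,0]*wc[:,1]-fc[:,1]*wc[:,0]).sum(),(fc*wc).sum());R=np.array([[np.cos(th),-np.sin(th)],[np.sin(th),np.cos(th)]])
t=w.mean(0)-R@f.mean(0);print("th",th,"origin",t,"res mm",((f@R.T+t-w)*1e3).round(1).tolist())
toF=lambda p:(np.r_[R.T@(p[:2]-t),p[2]]*1e3).round(1)
if __name__=="__main__":
    for n,a,b in(("brkL top",(460,424),(143,150)),):
        pass
    # gold-edge corners on z=14, bracket top (z=42)
    for n,c,q,z in(("edge L","top",T(408,166),.014),("edge R","top",T(585,132),.014),("edge L s","scene",S(468,360),.014),("edge R s","scene",S(270,432),.014),
      ("brk L","top",T(460,428),.042),("brk R","top",T(650,384),.042)):
        print(n,toF(onz(c,q,z)))
    print("tips F",toF(W[4]),toF(W[5]))
E
python3 m.py; python3 -c "
from h import *
from scipy.spatial.transform import Rotation as Ro
o=ctrl.get_obs();q=o['eef_rot'];print(Ro.from_quat([q[1],q[2],q[3],q[0]]).as_matrix().round(3))"
```

```text
NL [443.7  18.    5.2] [0.2 0.2]
NR [ 476.6 -126.5    1.4] [0.5 0.5]
FR [730.9 -70.3   4.6] [0.9 0.9]
FL [699.7  75.7   5.7] [0.1 0.1]
tipL [595.9  98.  110.8] [0.5 0.5]
tipR [ 648.6 -132.1  112.1] [0.2 0.2]
th 0.2207987024976164 origin [ 0.59273861 -0.02430867] res mm [[0.9, 1.3], [0.8, -0.6], [0.2, 0.2], [-1.4, 0.5], [0.5, -1.6], [-1.0, 0.2]]
edge L [68.1 55.3 14. ]
edge R [ 65.7 -52.5  14. ]
edge L s [68.9 53.6 14. ]
edge R s [ 68.9 -52.3  14. ]
brk L [-97.9  54.   42. ]
brk R [-96.7 -56.8  42. ]
tips F [ 29.9 118.6 110.8] [  30.9 -117.4  112.1]
[[-0.918  0.397 -0.001]
 [ 0.397  0.918 -0.001]
 [ 0.    -0.002 -1.   ]]
```

Request:
send_rows(dr=[[0,0,-0.75],[0,0,-1.5],[0,0,-2.25],[0,0,-3],[0,0,-3.75],[0,0,-4.5],[0,0,-5.25],[0,0,-6]], xyz=[[-3,-3,0],[-7,-7,0],[-11,-11,0],[-15,-15,0],[-19,-19,0],[-23,-23,0],[-27.5,-27.5,0],[-32,-32,0]], jaw=[0,0,0,0,0,0,0,0])

```text
time_s: 1.1
eef_pos: [0.3942, 0.1075, 0.2503]
eef_rot: [0.0, -0.111, 0.994, 0.0]
wrist_force: [0.2, -0.3, 0.6]
opening: 0.001
grasp_force: 0.0
```

```bash
cat >> h.py <<'E'
from scipy.spatial.transform import Rotation as Ro
TH=.2208;FO=np.array([.5927,-.0243])
def fx():
    o=ctrl.get_obs();q=o['eef_rot'];M=Ro.from_quat([q[1],q[2],q[3],q[0]]).as_matrix();R=Ro.from_euler('z',TH).as_matrix()
    p=R.T@(np.array(o['eef_pos'])-np.r_[FO,0]);D=R.T@M
    print("t",o['time_s'],"fix mm",(p*1e3).round(1),"open",o['opening'],"F fix",(R.T@np.array(o['wrist_force'])).round(1));return p,D
def to(target):
    p,D=fx();want=np.array([[-1,0,0],[0,1,0],[0,0,-1.]])
    print("shift cm",(D.T@(np.array(target)/1e3-p)*100).round(2),"dr",(Ro.from_matrix(D.T@want).as_rotvec()/np.radians(6)).round(2))
E
python3 -c "
from h import *
to((-135,0,250))"
```

```text
t 1.1 fix mm [-164.8  172.1  250.3] open 0.0007116221528963214 F fix [ 0.2 -0.3  0.6]
shift cm [ -2.93 -17.21   0.03] dr [-0.    0.01  0.03]
```

Request:
send_rows(dr=[[0,0,0],[0,0,0],[0,0,0],[0,0,0],[0,0,0],[0,0,0],[0,0,0],[0,0,0]], xyz=[[-1,-4,0],[-2,-8,0],[-3,-13,0],[-3,-16,0],[-3,-17.2,0],[-3,-17.2,3],[-3,-17.2,8],[-3,-17.2,12]], jaw=[0,0,0,0,0,0,0,0])

```text
time_s: 2.1
eef_pos: [0.4601, -0.0509, 0.1287]
eef_rot: [-0.0, -0.11, 0.994, 0.0]
wrist_force: [-0.2, -0.3, -0.2]
opening: 0.004
grasp_force: 0.0
```

Request:
send_rows(dr=[[0,0,0],[0,0,0],[0,0,0],[0,0,0],[0,0,0],[0,0,0],[0,0,0],[0,0,0]], xyz=[[0,0,2],[0,0,4],[0,0,6],[0,0,7.5],[0,0,8.5],[0,0,9.2],[0,0,9.2],[0,0,9.2]], jaw=[0,0,0,0,0,0,0,0])

```text
time_s: 3.1
eef_pos: [0.4613, -0.0521, 0.0387]
eef_rot: [0.0, -0.11, 0.994, -0.0]
wrist_force: [-0.5, 0.0, -0.2]
opening: 0.001
grasp_force: 0.0
```

```bash
python3 -c "
from h import *
to((-111,0,37))
a=save('top','pics/t1.png');b=save('scene','pics/s1.png')
cv2.imwrite('pics/c1.png',np.hstack([cv2.resize(x,(390,420),interpolation=cv2.INTER_CUBIC) for x in (a[110:250,215:345,::-1],b[170:310,300:430,::-1])]))"
```

```text
t 3.1 fix mm [-134.3    1.6   38.7] open 0.0010091638329643312 F fix [-0.5  0.2 -0.2]
shift cm [-2.33 -0.16  0.18] dr [-0.    0.01 -0.  ]
```

View pics/c1.png

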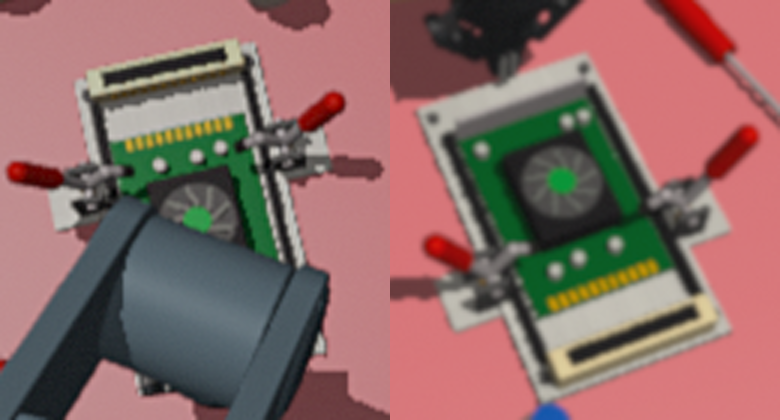

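The fingers sit behind the bracket at the open end and the card hasn't moved: its gold edge is still short of the block (scene half, about (600,285)). Now I push.

Request:
send_rows(dr=[[0,0,0],[0,0,0],[0,0,0],[0,0,0],[0,0,0],[0,0,0],[0,0,0],[0,0,0]], xyz=[[-1,-0.1,0],[-1.8,-0.1,0],[-2.4,-0.1,0],[-3,-0.1,0],[-3.6,-0.1,0],[-4.2,-0.1,0],[-4.6,-0.1,0],[-4.8,-0.1,0]], jaw=[0,0,0,0,0,0,0,0])

```text
time_s: 4.2
eef_pos: [0.5066, -0.0422, 0.0379]
eef_rot: [-0.002, -0.11, 0.994, 0.0]
wrist_force: [-7.4, -1.3, 6.2]
opening: -0.001
grasp_force: 3.9
```

```bash
python3 -c "
from h import *
to((-76,0,38))
b=save('scene','pics/s2.png')
for i,f in enumerate(['pics/s1.png','pics/s2.png']):
    im=cv2.imread(f);h=cv2.cvtColor(im,cv2.COLOR_BGR2HSV);m=cv2.inRange(h,(15,150,110),(32,255,255));m[:230]=0;m[:,:340]=0;m[:,400:]=0
    ys,xs=np.nonzero(m);print(len(xs),xs.mean(),ys.mean());p=onz('scene',(xs.mean(),ys.mean()),.014);R=Ro.from_euler('z',TH).as_matrix();print(R.T@(p-np.r_[FO,0]))
"
```

```text
t 4.2 fix mm [-87.9   1.4  37.9] open -0.0010429662477688688 F fix [-7.5  0.3  6.2]
shift cm [-1.19 -0.14 -0.02] dr [ 0.01 -0.04  0.  ]
162 370.25308641975306 264.8333333333333
[6.18189238e-02 6.27995179e-05 1.40000000e-02]
168 372.8511904761905 271.79761904761904
[ 0.07887218 -0.00133882  0.014     ]
```

Request:
send_rows(dr=[[0,0,0],[0,0,0],[0,0,0],[0,0,0],[0,0,0],[0,0,0],[0,0,0],[0,0,0]], xyz=[[-0.3,0,0],[-0.6,0,0],[-0.8,0,0],[-1,0,0],[-1.1,0,0],[-1.2,0,0],[-1.3,0,0],[-1.3,0,0]], jaw=[0,0,0,0,0,0,0,0])

```text
time_s: 5.25
eef_pos: [0.5193, -0.0394, 0.0378]
eef_rot: [-0.002, -0.11, 0.994, 0.0]
wrist_force: [-5.6, -1.0, 3.1]
opening: 0.002
grasp_force: 2.6
```

```bash
cat > g.py <<'E'
from h import *
import sys
to((-76,0,38))
b=save('scene',sys.argv[1])
h=cv2.cvtColor(b,cv2.COLOR_RGB2HSV);m=cv2.inRange(h,(15,150,110),(32,255,255));m[:230]=0;m[:,:340]=0;m[:,400:]=0
ys,xs=np.nonzero(m);p=onz('scene',(xs.mean(),ys.mean()),.014);R=Ro.from_euler('z',TH).as_matrix();print(len(xs),R.T@(p-np.r_[FO,0]))
E
python3 g.py pics/s3.png
```

```text
t 5.25 fix mm [-74.9   1.3  37.8] open 0.002266586639703847 F fix [-5.7  0.2  3.1]
shift cm [ 0.11 -0.13 -0.02] dr [ 0.01 -0.03  0.  ]
94 [ 0.08975653 -0.00153067  0.014     ]
```

Request:
send_rows(dr=[[0,0,0],[0,0,0],[0,0,0],[0,0,0],[0,0,0],[0,0,0],[0,0,0],[0,0,0]], xyz=[[-0.1,0,0],[-0.2,0,0],[-0.25,0,0],[-0.3,0,0],[-0.3,0,0],[-0.35,0,0],[-0.35,0,0],[-0.35,0,0]], jaw=[0,0,0,0,0,0,0,0])

```text
time_s: 6.3
eef_pos: [0.5216, -0.0388, 0.0378]
eef_rot: [-0.003, -0.11, 0.994, 0.0]
wrist_force: [-10.5, -2.8, 8.9]
opening: 0.002
grasp_force: 5.4
```

```bash
python3 g.py pics/s4.png
```

```text
t 6.3 fix mm [-72.6   1.4  37.8] open 0.0017959451540580959 F fix [-10.9  -0.4   8.9]
shift cm [ 0.34 -0.14 -0.02] dr [ 0.01 -0.06  0.  ]
52 [ 0.09071658 -0.00206437  0.014     ]
```

Request:
send_rows(dr=[[0,0,0],[0,0,0],[0,0,0],[0,0,0],[0,0,0],[0,0,0],[0,0,0],[0,0,0]], xyz=[[-0.1,0,0],[-0.2,0,0],[-0.3,0,0],[-0.3,0,0],[-0.3,0,0],[-0.3,0,0],[-0.3,0,0],[-0.3,0,0]], jaw=[0,0,0,0,0,0,0,0])

```text
time_s: 7.35
eef_pos: [0.5217, -0.0387, 0.0376]
eef_rot: [-0.006, -0.111, 0.994, 0.0]
wrist_force: [-21.3, -7.5, 18.2]
opening: 0.0
grasp_force: 11.8
```

```bash
python3 g.py pics/s5.png; python3 -c "
import cv2
b=cv2.imread('pics/s5.png');cv2.imwrite('pics/c5.png',cv2.resize(b[200:310,310:420],(600,600),interpolation=cv2.INTER_CUBIC))"
```

```text
t 7.35 fix mm [-72.4   1.5  37.6] open 0.00042422516478384897 F fix [-22.5  -2.7  18.2]
shift cm [ 0.36 -0.15 -0.04] dr [ 0.02 -0.12  0.01]
52 [ 0.09071658 -0.00206437  0.014     ]
```

View pics/c5.png

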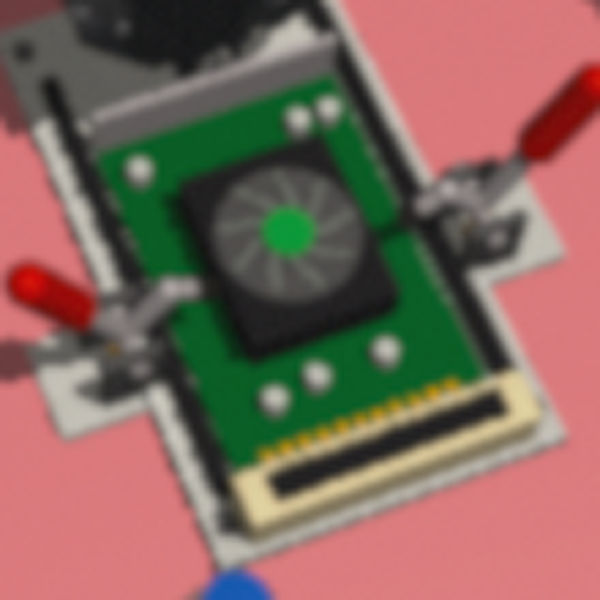

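The card is home: the gold contacts have gone under the cream block (crop about (360,420)), and it stalled there at 22 N. I'll back off, then rise and go to the left lever.

Request:
send_rows(dr=[[0,0,0],[0,0,0],[0,0,0],[0,0,0],[0,0,0],[0,0,0],[0,0,0],[0,0,0]], xyz=[[0.6,0,0],[2,0,0],[4,0,0],[4.5,0,-1],[4.5,0,-5],[4.5,0,-10],[4.5,0,-14],[4.5,0,-16]], jaw=[0,0,0,0,0,0,0,0])

```text
time_s: 8.4
eef_pos: [0.4847, -0.0484, 0.2021]
eef_rot: [0.003, -0.11, 0.994, -0.001]
wrist_force: [-0.2, -0.1, -0.2]
opening: -0.001
grasp_force: 0.0
```

```bash
python3 -c "
from h import *
to((30,165,200))"
```

```text
t 8.4 fix mm [-1.106e+02  2.000e-01  2.021e+02] open -0.0006198696286271684 F fix [-0.2 -0.1 -0.2]
shift cm [-14.06  16.49   0.23] dr [-0.03  0.05 -0.  ]
```

Request:
send_rows(dr=[[0,0,0],[0,0,0],[0,0,0],[0,0,0],[0,0,0],[0,0,0],[0,0,0],[0,0,0]], xyz=[[-2,2.5,0],[-5,6,0],[-8,9.5,0],[-11,13,0],[-13,15.5,0],[-14,16.5,0],[-14,16.5,0],[-14,16.5,2]], jaw=[0,0,0,0,0,0,0,0])

```text
time_s: 9.4
eef_pos: [0.5847, 0.1427, 0.1795]
eef_rot: [0.002, -0.11, 0.994, -0.0]
wrist_force: [0.7, -0.2, 0.1]
opening: 0.004
grasp_force: 0.0
```

Request:
send_rows(dr=[[0,0,0],[0,0,0],[0,0,0],[0,0,0],[0,0,0],[0,0,0],[0,0,0],[0,0,0]], xyz=[[0,0,2],[0,0,4],[0,0,6],[0,0,7],[0,0,7.3],[0,0,7.3],[0,0,7.3],[0,0,7.3]], jaw=[0,0,0,0,0,0,0,0])

```text
time_s: 10.4
eef_pos: [0.5841, 0.1437, 0.106]
eef_rot: [0.001, -0.11, 0.994, -0.0]
wrist_force: [-1.1, 1.1, 0.5]
opening: 0.005
grasp_force: 0.0
```

```bash
python3 -c "
from h import *
to((30,85,107))
b=save('scene','pics/s6.png');cv2.imwrite('pics/c6.png',cv2.resize(b[150:310,310:470,::-1],(600,600),interpolation=cv2.INTER_CUBIC))"
```

```text
t 10.4 fix mm [ 28.4 165.8 106. ] open 0.00453070949630832 F fix [-0.8  1.3  0.5]
shift cm [-0.17 -8.08 -0.1 ] dr [-0.    0.01 -0.  ]
```

View pics/c6.png

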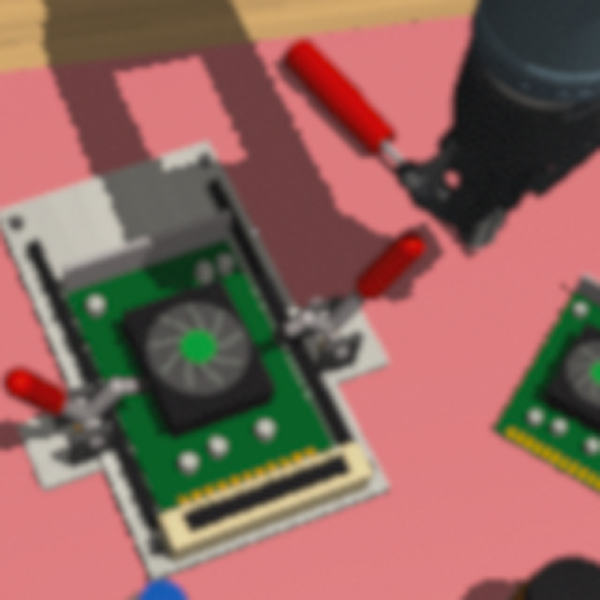

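The fingers (crop about (470,230)) are outside the left red handle (tip at (410,245)), with the same line along x, and the card is still home. I push towards -y.

Request:
send_rows(dr=[[0,0,0],[0,0,0],[0,0,0],[0,0,0],[0,0,0],[0,0,0],[0,0,0],[0,0,0]], xyz=[[-0.2,-1,0],[-0.2,-2,0],[-0.2,-3,0],[-0.2,-4,0],[-0.2,-5,0],[-0.2,-6,0],[-0.2,-7,0],[-0.2,-8,0]], jaw=[0,0,0,0,0,0,0,0])

```text
time_s: 11.45
eef_pos: [0.6029, 0.0649, 0.1049]
eef_rot: [-0.0, -0.11, 0.994, -0.0]
wrist_force: [-0.1, 0.4, 0.1]
opening: -0.0
grasp_force: 0.0
```

```bash
cat > l.py <<'E'
from h import *
import sys
to((30,85,107))
a=save('top','pics/tt%s.png'%sys.argv[1]);b=save('scene','pics/ss%s.png'%sys.argv[1])
R=Ro.from_euler('z',TH).as_matrix()
for n,im in(('top',a),('scene',b)):
    h=cv2.cvtColor(im,cv2.COLOR_RGB2HSV);m=cv2.inRange(h,(0,190,60),(6,255,255))|cv2.inRange(h,(175,190,60),(179,255,255))
    k,_,st,c=cv2.connectedComponentsWithStats(m)
    for i in range(1,k):
        if 15<st[i,4]<900:
            p=R.T@(onz(n,c[i],.095)-np.r_[FO,0]);print(n,st[i,4],c[i].round(0),(p*1e3).round(0))
E
python3 l.py 7
```

```text
t 11.45 fix mm [ 29.5  84.7 104.9] open -0.00047024296379441033 F fix [0.  0.4 0.1]
shift cm [-0.05  0.03 -0.21] dr [-0.   -0.01 -0.01]
top 96 [322. 147.] [  31. -108.   95.]
top 39 [252. 164.] [25. 51. 95.]
top 386 [221. 250.] [-145.  153.   95.]
scene 329 [33.  5.] [-1086.  -646.    95.]
scene 26 [119.   0.] [-1007.  -390.    95.]
scene 80 [391. 166.] [-115.  125.   95.]
scene 93 [388. 229.] [31. 49. 95.]
scene 98 [319. 254.] [  32. -108.   95.]
scene 64 [584. 389.] [433. 229.  95.]
```

The left lever has snapped over: its grip is at fixture y ≈ 50 and the force is zero. Now the right lever.

Request:
send_rows(dr=[[0,0,0],[0,0,0],[0,0,0],[0,0,0],[0,0,0],[0,0,0],[0,0,0],[0,0,0]], xyz=[[0,1.5,0],[0,3,-1],[0,3,-5],[0,3,-9],[0,2,-10],[0,-1,-10],[0,-5,-10],[0,-9,-10]], jaw=[0,0,0,0,0,0,0,0])

```text
time_s: 12.55
eef_pos: [0.6224, -0.0221, 0.2045]
eef_rot: [-0.001, -0.111, 0.994, 0.0]
wrist_force: [-0.1, -0.7, 0.2]
opening: 0.004
grasp_force: 0.0
```

Request:
send_rows(dr=[[0,0,0],[0,0,0],[0,0,0],[0,0,0],[0,0,0],[0,0,0],[0,0,0],[0,0,0]], xyz=[[0,-4,0],[0,-8,0],[0,-12,0],[0,-15,0],[0,-16,0],[0,-16,0],[0,-16,2],[0,-16,4]], jaw=[0,0,0,0,0,0,0,0])

```text
time_s: 13.55
eef_pos: [0.6573, -0.1764, 0.1635]
eef_rot: [-0.0, -0.111, 0.994, 0.0]
wrist_force: [-0.2, 0.8, -0.5]
opening: 0.001
grasp_force: 0.0
```

```bash
python3 -c "
from h import *
to((30,-165,107))"
```

```text
t 13.55 fix mm [  29.7 -162.6  163.5] open 0.0011437406305860136 F fix [ 0.   0.8 -0.5]
shift cm [-0.03 -0.25  5.65] dr [ 0.01 -0.01  0.01]
```

Request:
send_rows(dr=[[0,0,0],[0,0,0],[0,0,0],[0,0,0],[0,0,0],[0,0,0],[0,0,0],[0,0,0]], xyz=[[0,-0.3,1.5],[0,-0.3,3],[0,-0.3,4.5],[0,-0.3,5.5],[0,-0.3,5.7],[0,-0.3,5.7],[0,-0.3,5.7],[0,0,5.7]], jaw=[0,0,0,0,0,0,0,0])

```text
time_s: 14.55
eef_pos: [0.6581, -0.1782, 0.109]
eef_rot: [0.0, -0.11, 0.994, -0.0]
wrist_force: [-1.1, 0.4, 0.2]
opening: 0.002
grasp_force: 0.0
```

Request:
send_rows(dr=[[0,0,0],[0,0,0],[0,0,0],[0,0,0],[0,0,0],[0,0,0],[0,0,0],[0,0,0]], xyz=[[0,1,0],[0,2,0],[0,3,0],[0,4,0],[0,5,0],[0,6,0],[0,7,0],[0,7.8,0]], jaw=[0,0,0,0,0,0,0,0])

```text
time_s: 15.55
eef_pos: [0.6401, -0.1006, 0.1077]
eef_rot: [-0.001, -0.11, 0.994, 0.0]
wrist_force: [0.4, -0.6, -0.2]
opening: -0.001
grasp_force: 0.0
```

```bash
python3 l.py 8
```

```text
t 15.55 fix mm [ 29.5 -84.8 107.7] open -0.0012923170290585068 F fix [ 0.3 -0.7 -0.2]
shift cm [-0.05 16.98  0.09] dr [ 0.01 -0.01  0.  ]
scene 332 [33.  4.] [-1086.  -647.    95.]
scene 25 [119.   0.] [-1007.  -391.    95.]
scene 292 [400. 175.] [-86. 133.  95.]
scene 83 [389. 229.] [30. 49. 95.]
scene 132 [346. 244.] [ 32. -50.  95.]
scene 65 [584. 389.] [433. 228.  95.]
```

Both levers are over, with their grips at y = ±50. I retreat outwards and up, then check.

Request:
send_rows(dr=[[0,0,0],[0,0,0],[0,0,0],[0,0,0],[0,0,0],[0,0,0],[0,0,0],[0,0,0]], xyz=[[0,-1.5,0],[0,-4,-1],[0,-5,-5],[0,-5,-9],[0,-5,-13],[0,-5,-17],[2,-5,-19],[5,-5,-20]], jaw=[0,0,0,0,0,0,0,0])

```text
time_s: 16.65
eef_pos: [0.6034, -0.1643, 0.3113]
eef_rot: [0.002, -0.109, 0.994, -0.001]
wrist_force: [-0.2, 0.4, -0.2]
opening: -0.003
grasp_force: 0.0
```

Request:
send_rows(dr=[[0,0,0],[0,0,0],[0,0,0],[0,0,0],[0,0,0],[0,0,0],[0,0,0],[0,0,0]], xyz=[[4,0,0],[8,0,0],[12,0,0],[15,0,0],[16,0,0],[16,0,0],[16,0,0],[16,0,0]], jaw=[0,0,0,0,0,0,0,0])

```text
time_s: 17.65
eef_pos: [0.4474, -0.1965, 0.3082]
eef_rot: [-0.0, -0.11, 0.994, 0.0]
wrist_force: [-1.0, -0.1, -0.5]
opening: 0.003
grasp_force: 0.0
```

```bash
python3 l.py 9; python3 g.py pics/s9.png; python3 -c "
import cv2
b=cv2.imread('pics/s9.png');cv2.imwrite('pics/c9.png',cv2.resize(b[130:350,220:520],(800,587),interpolation=cv2.INTER_CUBIC))"
```

```text
t 17.65 fix mm [-179.5 -136.2  308.2] open 0.003170358198482215 F fix [-0.9  0.2 -0.5]
shift cm [-20.96  22.1   20.12] dr [ 0. -0.  0.]
top 96 [296. 152.] [ 31. -48.  95.]
top 90 [252. 162.] [30. 50. 95.]
top 390 [221. 250.] [-144.  153.   95.]
scene 331 [33.  5.] [-1086.  -647.    95.]
scene 26 [119.   0.] [-1007.  -390.    95.]
scene 292 [400. 175.] [-86. 133.  95.]
scene 84 [389. 229.] [31. 49. 95.]
scene 144 [346. 244.] [ 31. -49.  95.]
scene 50 [585. 389.] [434. 230.  95.]
t 17.75 fix mm [-179.7 -136.   308.1] open 0.0007942278109022096 F fix [-0.4 -0.1 -0.3]
shift cm [-10.38  13.59  27.01] dr [ 0. -0.  0.]
52 [ 0.09071658 -0.00206437  0.014     ]
```

View pics/c9.png

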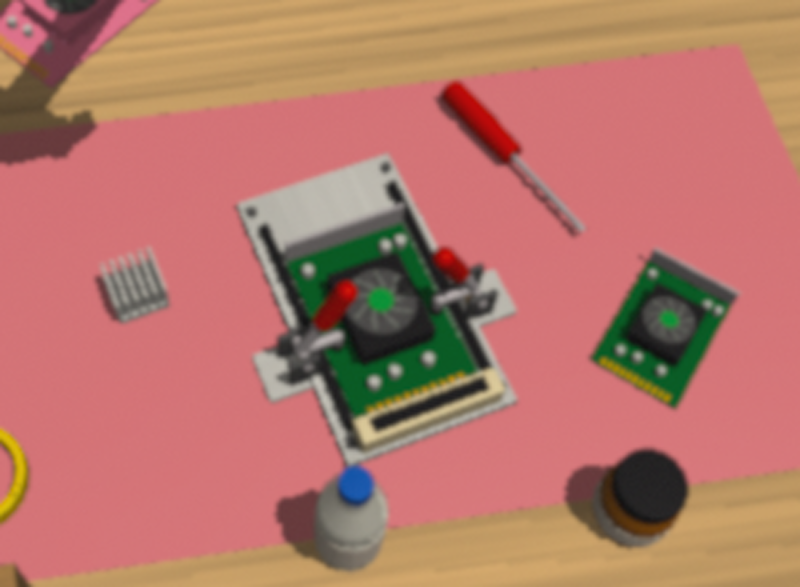

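Both red levers lean in over the card (crop about (335,305) and (450,263)). The card is home against the block, the bystanders are where they were, and the arm is clear.

```bash
python3 -c "
from bench import ctrl
print(ctrl.hand_in())"
```

```text
the job is handed in; nothing more can be done
None
```

I pushed the card home against the contact block, both levers snapped shut over it, nothing else was moved, and I handed the job in at about 18 s with the arm clear; the hand-in gave no verdict.

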